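# Clear the drive and the drawer, then put the drive away

### The arm

A 7-joint arm with a two-finger parallel gripper is mounted at the origin on the work surface. World frame = base frame: x ahead of the robot, y to its left, z up, the work surface at z = 0. Lengths are in m, angles in rad, forces in N, time in s.
With the tool pointing down it reaches from about 0.4 to 0.9 m from the base axis. Payload 5.6 kg.
Tool frame: the origin (TCP) lies midway between the tips of the shut fingers; the grasp point (between the pads) lies 19 mm behind it; z points along the fingers, y is the line along which they close (so a half turn about z gives the same grasp; the last joint's range is limited). The gripper opens to 92 mm and grips with 3 to 60 N. Pads are 20 mm wide; open, the fingers measure 128 mm over their backs; the gripper's body (75 mm by 189 mm) begins 69 mm behind the grasp point.
Start: joints at [-0.043, 0.468, -0.012, 1.603, 0.006, 1.071, -0.056], TCP at [0.65, -0, 0.215] pointing down, gripper open.
Joint ranges: [-2.53, 2.53], [-0.31, 2.02], [-1.57, 1.55], [0.28, 2.44], [-1.29, 4.43], [0.15, 1.84], [-2.92, 2.92]. Speed limits (rad/s): [2.57, 2.57, 3.14, 3.14, 3.14, 3.14, 3.14].

### API

Orientations are given as a unit quaternion [x, y, z, w].
In Python, from station import ctrl gives the robot as it stands.
- The arm moves only by the shell command python3 -m crank 'ROWS' [FORCE]. ROWS is JSON, a list that holds one entry, the list of rows, each a list of 7 numbers: the opening, from 0 (shut) to 1 (fully open), then the shift along the tool's x, y, z in units of 100 mm (1.0 is 100 mm), then the turn, a rotation vector about the tool's x, y, z in units of pi/4 rad (1.0 is pi/4 rad). In form: [[[gripper, dx, dy, dz, wx, wy, wz], ...]]. A call has exactly 10 rows; each row is the pose to reach, as a shift and turn from the pose commanded when the call began, along the tool's axes at that moment; what a row does not reach only later rows make up. A row lasts 1/12 s, in which the tool goes at most 41.7 mm and 7.16 degrees, less where a joint would pass 70% of its speed; a pose out of reach is approached as far as the arm can. A call with a number of a shift or a turn outside -1 to 1 is refused whole. A call with a gripper value outside its range is refused whole. The fingers move at their own pace and stop on an object; FORCE is the grip in N (left out, the last holds). Time passes only in rows, so rows that repeat a pose let the fingers close, or fill a call up. It gives the time, the measured TCP pose, the force, the opening and the grip force at its end, in the units of the state.
- ctrl.get_obs(): the state, without advancing time (a new reading comes with each control period).
- ctrl.grab_frame(name): name is "scene" or "side" or "wrist"; returns a dict with "image" (400x640x3 uint8, red, green, blue), "z_map" (400x640 float32, m along the optical axis (not along the pixel's ray), 0 where there is no reading), "fov_y" (degrees; the focal length in pixels is half the picture's height over the tangent of half this angle, whatever the lens; pixels are square), "cx", "cy" (the principal point, pixels), "k1" (the pictures are not rectified: a ray, as slopes to the right and down, at radius r is drawn at 1 + k1 r^2 times it, then the intrinsics apply), "T" (4x4, takes a point from camera to world coordinates). Camera axes: x right, y down, z forward; pixel columns grow to the right and rows downward; lengths in m; the calibration is good to about 2 mm. A picture is of the moment at which its call begins.
- ctrl.close_job(): hands the job in; it is judged then, once.
The state is a dict: "time_s": time; "q": joint angles; "joint_vel": joint speeds; "joint_torque": joint torques, N m; "position": TCP position; "ee_rot": TCP orientation; "contact_force": force on the tool from outside, world axes, zero at the start; "wrist_torque": the same for the moment, N m; "opening": finger opening in m; "grasp_force": force on a finger pad.
Only numpy, scipy, OpenCV 4.12 (cv2) and the standard library are available. Lean on these libraries where they do the work, as an engineer would, in place of code of your own. Each camera call takes 0.05 s, during which the arm holds its last target. There are 200 camera calls.

### The job

The salvaged drive has to go into the open drawer, but a fan lies on top of it and an adjustable wrench lies across the drawer. First lay the wrench and the fan flat in the blue tray, side by side on its floor; then set the drive down flat on the drawer's floor, label up, without dropping it, and slide the drawer fully shut. Leave the heat sink, the cup and the screw jar standing where they are.

Things in the scene. Friction and masses are not known exactly. Their poses are not given: they have to be found in the camera images.
- drive: portable drive in a dark grey metal case, a flat box 110 x 58 x 18 mm with a white label on top and a red band at its +x end; loose, about 0.18 kg. Origin: centre of its underside; x along its length, y across it, z up out of the label. It starts flat on the bench with the fan lying on it
- fan: square black cooling fan with grey blades, 60 x 60 x 25 mm, about 0.09 kg; lies flat on top of the drive, near its middle, turned a little against it. Origin: centre of its underside; x and y along its sides, z up
- wrench: flat steel adjustable wrench, red sleeve, 235 mm long, 12 mm thick, 0.26 kg. Origin: on its underside in the handle, close to the balance point; x points to the jaw, z up. Handle 20 mm wide from x = -120 to +65 mm, head up to 48 mm wide from x = +65 to +115 mm. It starts flat across the side walls of the open drawer, roughly square to its travel
- tray: open blue plastic tray, 270 (x) x 170 (y) x 35 (z) mm outside, walls and floor 5 mm thick, fixed to the bench. Origin: centre of its underside. It stands to one side of the drawer unit, the drive to the other; which is which varies
- unit_front (a point): a low grey steel drawer unit, 260 (x) x 200 (y) x 90 (z) mm, fixed to the bench, its one drawer sliding out along -x. This point lies on the bench under the middle of its roof's front edge; x points into the unit (the roof reaches to x = 245 mm), z up. The closed drawer's blue front panel (15 mm thick, 194 mm wide, top at z = 78 mm) fills x = -15 to 0
- unit_drawer0 (a joint): how far the drawer is pulled out, m: 0 is fully shut, at most 0.18; it moves along unit_front's -x. It slides with about 1 N of friction and stays where it is left
- drawer_floor (a point): centre of the drawer's inner floor, moving with it, 22 mm above the bench; axes as unit_front. The inside reaches 107 mm from here to the rear (+x), 113 mm to the front panel (-x), 79 mm to each side; side walls are 6 mm thick, their tops 46 mm above this floor, the front panel's top 55 mm. Only what stands out in front of the unit's roof is open above
- unit_drawer0_handle (a point): middle of the drawer's bar handle: a round steel bar 11 mm thick and 100 mm long, along unit_front's y, 52 mm above the bench; its axis is 35 mm in front of the front panel, joined to it by two thin stubs near its ends
- heatsink: bystander: finned heat sink 45 x 45 x 40 mm with copper base, loose, near the +x end of the drive. Origin: centre of its underside
- cup: bystander: black plastic cup, 66 mm across its rim, 80 mm tall, loose, near the -x end of the drive. Origin: centre of its underside
- jar: bystander: clear jar with a yellow cap, 54 mm across, 62 mm tall, loose on the roof of the drawer unit. Origin: centre of its underside
There are look-alikes about, which are no part of the job. Of the things that look like the fan, the smaller one is meant. Several things have the shape of the wrench; the one meant has the colours described above.

How it is judged:
By the outcome, as a careful person would: the job done as asked, in the order asked, and still so for the second after the job is handed in, with the robot touching nothing.
It also fails if it takes over 72 s, if anything falls off the work surface, if the arm or the gripper's body presses on something with over 40 N, if the wrist force passes 120 N, or if a joint passes its speed limit or range.

## Working session

There is one attempt and no reset: what is moved stays moved. The work goes in short steps, Python scripts to look and compute and a shell command to move; the robot and the scene stay as the last step left them, time stands still between calls to the robot, and variables do not carry over. Pictures are saved under pics/ and viewed, at most 10 in all, crops included, and the job is handed in when it is done.

```bash
ls; mkdir -p pics; cat > h.py <<'E'
import numpy as np,cv2
from station import ctrl
def grab(n,f):
    d=ctrl.grab_frame(n); np.save(f'pics/{f}.npy',d,allow_pickle=True)
    cv2.imwrite(f'pics/{f}.png',d['image'][:,:,::-1]); return d
def load(f): return np.load(f'pics/{f}.npy',allow_pickle=True).item()
def ray(d,u,v):
    f=200/np.tan(np.radians(d['fov_y'])/2); x,y=(u-d['cx'])/f,(v-d['cy'])/f
    a,b=x,y
    for _ in range(20):
        s=1+d['k1']*(a*a+b*b); a,b=x/s,y/s
    return np.array([a,b,1.])
def pz(d,u,v,z):  # intersect with height z
    T=np.array(d['T']); r=T[:3,:3]@ray(d,u,v); o=T[:3,3]
    return o+r*(z-o[2])/r[2]
def pd(d,u,v):    # from depth
    T=np.array(d['T']); return T[:3,3]+T[:3,:3]@(ray(d,u,v)*d['z_map'][int(round(v)),int(round(u))])
def tri(d1,p1,d2,p2):
    A=[];b=[]
    for d,p in((d1,p1),(d2,p2)):
        T=np.array(d['T']); r=T[:3,:3]@ray(d,*p); r/=np.linalg.norm(r); P=np.eye(3)-np.outer(r,r); A.append(P); b.append(P@T[:3,3])
    return np.linalg.lstsq(np.vstack(A),np.hstack(b),rcond=None)[0]
def cloud(d):
    H,W=d['z_map'].shape; f=200/np.tan(np.radians(d['fov_y'])/2)
    u,v=np.meshgrid(np.arange(W),np.arange(H)); x,y=(u-d['cx'])/f,(v-d['cy'])/f; a,b=x,y
    for _ in range(20):
        s=1+d['k1']*(a*a+b*b); a,b=x/s,y/s
    T=np.array(d['T']); return (np.stack([a,b,np.ones_like(a)],-1)*d['z_map'][...,None])@T[:3,:3].T+T[:3,3]
E
python3 - <<'E'
from h import *
for n in('scene','side','wrist'):
    d=grab(n,n+'0'); print(n,d['fov_y'],d['k1'],d['cx'],d['cy'],np.round(np.array(d['T'])[:3],3).tolist(), (d['z_map']>0).mean())
a=[load(n+'0')['image'] for n in('scene','side')]
cv2.imwrite('pics/both.png',np.vstack(a)[:,:,::-1])
o=ctrl.get_obs(); print(o['position'],o['ee_rot'],o['contact_force'],o['opening'])
E
```

```text
pics
scene 49.51955702454714 0.01264247960605467 317.14637227675337 197.36698076079824 [[0.837, 0.466, -0.286, 1.017], [0.547, -0.718, 0.43, -0.569], [-0.005, -0.516, -0.856, 1.32]] 0.99608984375
side 45.53866764069609 -0.13133727040446322 320.9723111446526 199.8703387636242 [[-0.983, -0.115, 0.14, 0.377], [-0.18, 0.531, -0.828, 1.186], [0.021, -0.839, -0.543, 0.804]] 0.995921875
wrist 68.89743316146117 -0.045064987146591885 317.4234000031776 199.03308031787148 [[1.0, 0.002, -0.003, 0.651], [0.001, -0.955, -0.297, 0.083], [-0.003, 0.297, -0.955, 0.384]] 0.996265625
[ 6.49559254e-01 -8.29276133e-05  2.13869567e-01] [ 7.07130298e-01  7.07082936e-01 -5.29303686e-04 -4.29034224e-04] [0.67272831 0.41180878 0.09109367] 0.09196500937816064
```

View pics/scene0.png

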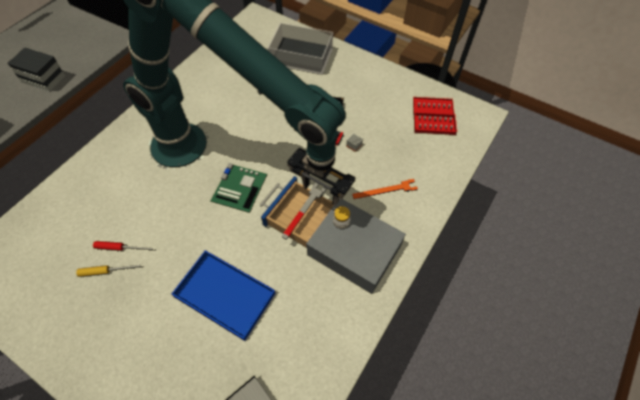

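View pics/side0.png

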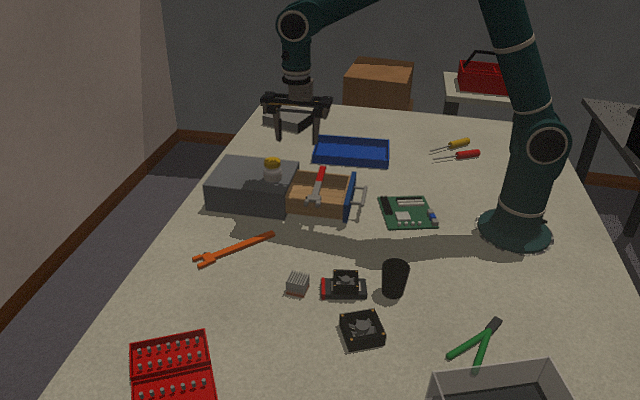

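The scene view shows the tray at (225,295), the open drawer at (297,212) with the red wrench across it, and the jar at (342,215). The side view shows the drive and fan at (345,283), heat sink at (297,283), cup at (395,278), tray at (350,152) and wrench at (317,185). The decoys are the big fan (362,330) and the orange and green wrenches.

```bash
python3 - <<'E'
from h import *
s=load('side0'); c=load('scene0')
for n,p in dict(fan=(345,276),redband=(324,290),driveR=(364,292),heat=(297,275),cup=(397,264),trayfloor=(350,156),wr_head=(314,198),wr_red=(321,173),roof=(240,180),panel=(352,180),bar=(361,202),jar=(272,161)).items(): print('side',n,np.round(pd(s,*p),4))
for n,p in dict(tray=(225,295),wr_red=(295,222),wr2=(305,206),roof=(355,250),panel=(280,201),jar=(342,213),dfloor=(290,204)).items(): print('scene',n,np.round(pd(c,*p),4))
for n,d in(('side',s),('scene',c)):
    P=cloud(d); im=d['image'].astype(int); 
    m=(im[...,2]>im[...,0]*2)&(im[...,2]>60)&(P[...,1]<-.15)&(abs(P[...,2]-.035)<.004)&(P[...,0]>.3)&(P[...,0]<1)
    q=P[m]; 
    r=cv2.minAreaRect(q[:,:2].astype(np.float32)); print(n,'tray rim',m.sum(),r)
    m=(abs(P[...,2]-.09)<.004)&(P[...,0]>.5)&(P[...,0]<1.1)&(abs(P[...,1])<.3)
    r=cv2.minAreaRect(P[m][:,:2].astype(np.float32)); print(n,'roof',m.sum(),r, cv2.boxPoints(r).tolist())
E
```

```text
side fan [0.4578 0.3364 0.0396]
side redband [0.5018 0.3719 0.0188]
side driveR [0.4083 0.358  0.017 ]
side heat [0.5702 0.3566 0.0401]
side cup [0.339  0.2992 0.0661]
side trayfloor [ 0.5324 -0.3415  0.0052]
side wr_head [0.5837 0.08   0.0822]
side wr_red [ 0.5908 -0.0688  0.0791]
side roof [0.8118 0.0454 0.0921]
side panel [ 0.4918 -0.0436  0.0813]
side bar [0.4544 0.0351 0.058 ]
side jar [0.7194 0.0202 0.1526]
scene tray [ 0.5309 -0.3638  0.0058]
scene wr_red [ 0.591  -0.0614  0.0739]
scene wr2 [0.5863 0.0038 0.0785]
scene roof [ 0.8074 -0.0477  0.0908]
scene panel [ 0.4999 -0.0194  0.0643]
scene jar [0.7217 0.0104 0.1539]
scene dfloor [0.5185 0.0084 0.0216]
side tray rim 160 ((0.5309284329414368, -0.36025798320770264), (0.2642207741737366, 0.17710326611995697), 3.508000373840332)
side roof 2278 ((0.7918665409088135, -0.00878259539604187), (0.2485741674900055, 0.20876182615756989), 0.25515449047088623) [[0.6671158075332642, 0.09504380077123642], [0.6680455207824707, -0.11371595412492752], [0.9166172742843628, -0.11260899156332016], [0.9156875610351562, 0.09615076333284378]]
scene tray rim 271 ((0.5313006043434143, -0.3645738959312439), (0.2692290246486664, 0.16861583292484283), 3.3478012084960938)
scene roof 3741 ((0.7560602426528931, -0.010703518986701965), (0.3165927529335022, 0.20785807073116302), 1.3577933311462402) [[0.5953456163406372, 0.08944538235664368], [0.6002709865570068, -0.11835432052612305], [0.9167748689651489, -0.11085242033004761], [0.9118494987487793, 0.09694728255271912]]
```

View pics/wrist0.png

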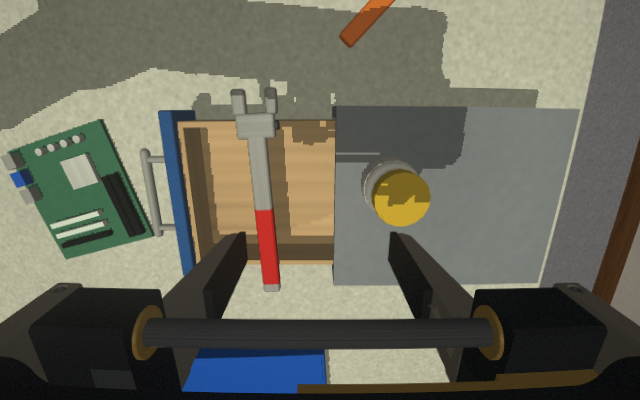

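The wrist view shows the wrench from its tail end (271,290) to its jaw tips (254,90), with the sleeve boundary at about (264,210). The drawer roof edge is at column 334, the front panel at (180,200), the bar at (152,195) and the jar cap at (402,198).

```bash
python3 - <<'E'
from h import *
w=load('wrist0'); s=load('side0')
for n,p in dict(tail=(271,288),sleeve=(264,210),shaft=(259,150),head=(255,125),tipL=(238,95),tipR=(270,95),panelTop=(180,200),bar=(152,195),roofedge=(337,250)).items(): print(n,np.round(pd(w,*p),4), np.round(pz(w,*p,.08),4))
P=cloud(w); m=(abs(P[...,2]-.080)<.005)&(P[...,0]>.54)&(P[...,0]<.64)&(abs(P[...,1])<.16)
m[:,330:]=0; m[295:]=0
q=P[m]; print(m.sum(), q[:,2].mean(), q[:,1].min(),q[:,1].max())
for y in np.arange(-.12,.13,.02):
    k=q[abs(q[:,1]-y)<.004]; 
    if len(k): print(round(y,3),np.round([k[:,0].min(),k[:,0].max(),k[:,2].mean()],4))
print('tri tail/headshoulder', np.round(tri(w,(264,210),s,(320,180)),4))
S=cloud(s); im=s['image']
# drive & fan: side view
m=(abs(S[...,2]-.043)<.004)&(S[...,0]>.40)&(S[...,0]<.52)&(S[...,1]>.27)&(S[...,1]<.42)
print('fan',m.sum(),cv2.minAreaRect(S[m][:,:2].astype(np.float32)))
m=(abs(S[...,2]-.018)<.004)&(S[...,0]>.38)&(S[...,0]<.54)&(S[...,1]>.27)&(S[...,1]<.42)
print('drive',m.sum(),cv2.minAreaRect(S[m][:,:2].astype(np.float32)))
E
```

```text
tail [ 0.5937 -0.1247  0.0805] [ 0.5936 -0.1251  0.08  ]
sleeve [ 0.5906 -0.0249  0.0793] [ 0.5907 -0.0246  0.08  ]
shaft [0.589  0.0415 0.08  ] [0.589  0.0416 0.08  ]
head [0.5863 0.0669 0.08  ] [0.5863 0.0669 0.08  ]
tipL [0.5712 0.0961 0.0806] [0.571  0.0961 0.08  ]
tipR [0.6029 0.0959 0.0803] [0.6029 0.0959 0.08  ]
panelTop [ 0.497  -0.0138  0.0782] [ 0.4979 -0.0132  0.08  ]
bar [ 0.4529 -0.0144  0.0566] [ 0.467  -0.0075  0.08  ]
roofedge [ 0.6719 -0.0685  0.0898] [ 0.6726 -0.0735  0.08  ]
4494 0.07981731485865255 -0.1302024441153218 0.10362397040923059
-0.12 [0.5836 0.6035 0.0799]
-0.1 [0.5824 0.6028 0.0798]
-0.08 [0.5814 0.6017 0.0799]
-0.06 [0.5814 0.6013 0.0798]
-0.04 [0.5803 0.6004 0.0799]
-0.02 [0.5792 0.5993 0.0799]
0.0 [0.5784 0.5988 0.0799]
0.02 [0.5777 0.5977 0.0799]
0.04 [0.5765 0.5968 0.0798]
0.06 [0.5656 0.6096 0.0799]
0.08 [0.5636 0.6088 0.0795]
0.1 [0.5626 0.6082 0.0794]
tri tail/headshoulder [ 0.5882 -0.0263  0.0782]
fan 291 ((0.4556801915168762, 0.34616363048553467), (0.05879523605108261, 0.0642753466963768), 9.183270454406738)
drive 439 ((0.46009472012519836, 0.34786859154701233), (0.10984640568494797, 0.06407593190670013), 9.977115631103516)
```

```bash
python3 -m crank '[[[1,-0.04,-0.2,0.2,0,0,-0.055],[1,-0.08,-0.4,0.4,0,0,-0.055],[1,-0.11,-0.605,0.6,0,0,-0.055],[1,-0.11,-0.605,0.8,0,0,-0.055],[1,-0.11,-0.605,1,0,0,-0.055],[1,-0.11,-0.605,1,0,0,-0.055],[1,-0.11,-0.605,1,0,0,-0.055],[1,-0.11,-0.605,1,0,0,-0.055],[1,-0.11,-0.605,1,0,0,-0.055],[1,-0.11,-0.605,1,0,0,-0.055]]]' 30; python3 - <<'E'
from h import *
d=grab('wrist','wrist1')
for p in((271,288),):
  pass
P=cloud(d); m=(abs(P[...,2]-.080)<.004)&(P[...,0]>.54)&(P[...,0]<.64)&(abs(P[...,1])<.16)
q=P[m]
for y in np.arange(-.12,.05,.03):
    k=q[abs(q[:,1]-y)<.004]
    if len(k): print(round(y,3),np.round([k[:,0].min(),k[:,0].max(),k[:,2].mean()],4))
o=ctrl.get_obs(); print(o['position'],o['ee_rot'])
E
```

```text
time_s: 0.98
position: [0.5905, -0.011, 0.1158]
ee_rot: [0.692, 0.722, 0.001, 0.001]
contact_force: [-1.3, -0.5, -0.3]
opening: 0.0921
grasp_force: 0.0
-0.09 [0.5823 0.6021 0.08  ]
-0.06 [0.5815 0.6015 0.0799]
-0.03 [0.5798 0.5998 0.0799]
0.0 [0.579  0.5982 0.0799]
0.03 [0.5774 0.5973 0.0799]
[ 0.59029279 -0.01097732  0.11569581] [6.91675959e-01 7.22207331e-01 6.74022237e-04 6.95985826e-04]
```

```bash
python3 -m crank '[[[1,0,-0.01,0.2,0,0,0],[1,0,-0.01,0.4,0,0,0],[1,0,-0.01,0.52,0,0,0],[1,0,-0.01,0.52,0,0,0],[0,0,-0.01,0.52,0,0,0],[0,0,-0.01,0.52,0,0,0],[0,0,-0.01,0.52,0,0,0],[0,0,-0.01,0.52,0,0,0],[0,0,-0.01,0.52,0,0,0],[0,0,-0.01,0.52,0,0,0]]]' 30
```

```text
time_s: 1.87
position: [0.5888, -0.0111, 0.0631]
ee_rot: [0.692, 0.722, 0.0, 0.0]
contact_force: [-0.1, 0.7, -0.0]
opening: 0.0541
grasp_force: 0.0
```

```bash
python3 -m crank '[[[0,0,0,0,0,0,0],[0,0,0,0,0,0,0],[0,0,0,-0.1,0,0,0],[0,0,0,-0.25,0,0,0],[0,0,0,-0.5,0,0,0],[0,0,0,-0.75,0,0,0],[0,0,0,-1,0,0,0],[0,0,0,-1,0,0,0],[0,0,0,-1,0,0,0],[0,0,0,-1,0,0,0]]]' 40
```

```text
time_s: 2.7
position: [0.5881, -0.0111, 0.1626]
ee_rot: [0.692, 0.722, -0.0, -0.0]
contact_force: [0.5, 0.4, 0.5]
opening: 0.0005
grasp_force: 0.0
```

The fingers close slower than I allowed for (about 75 mm/s), so they lifted off empty. I'll check the wrench before retrying.

```bash
python3 - <<'E'
from h import *
d=grab('wrist','wrist2')
P=cloud(d); m=(abs(P[...,2]-.080)<.005)&(P[...,0]>.54)&(P[...,0]<.64)&(abs(P[...,1])<.16)
q=P[m]
for y in np.arange(-.12,.11,.03):
    k=q[abs(q[:,1]-y)<.004]
    if len(k): print(round(y,3),np.round([k[:,0].min(),k[:,0].max(),k[:,2].mean()],4))
E
python3 -m crank '[[[0.5,0,0.01,0,0,0,0],[0.5,0,0.01,0,0,0,0],[0.5,0,0.01,0,0,0,0],[0.5,0,0.01,0,0,0,0],[0.5,0,0.01,0,0,0,0],[0.5,0,0.01,0.2,0,0,0],[0.5,0,0.01,0.4,0,0,0],[0.5,0,0.01,0.4,0,0,0],[0.5,0,0.01,0.4,0,0,0],[0.5,0,0.01,0.4,0,0,0]]]' 30
```

```text
-0.03 [0.5796 0.5997 0.08  ]
0.0 [0.5786 0.598  0.0798]
0.03 [0.5776 0.5973 0.0799]
0.06 [0.5665 0.6099 0.0799]
0.09 [0.5622 0.609  0.0796]
time_s: 3.58
position: [0.5901, -0.011, 0.1233]
ee_rot: [0.692, 0.722, 0.0, 0.0]
contact_force: [-0.3, 0.1, 1.0]
opening: 0.046
grasp_force: 0.0
```

Wrench undisturbed. Descending with a 46 mm opening, then closing fully before I lift.

```bash
python3 -m crank '[[[0.5,0,-0.01,0.2,0,0,0],[0.5,0,-0.01,0.4,0,0,0],[0.5,0,-0.01,0.59,0,0,0],[0.5,0,-0.01,0.59,0,0,0],[0,0,-0.01,0.59,0,0,0],[0,0,-0.01,0.59,0,0,0],[0,0,-0.01,0.59,0,0,0],[0,0,-0.01,0.59,0,0,0],[0,0,-0.01,0.59,0,0,0],[0,0,-0.01,0.59,0,0,0]]]' 40;  python3 -m crank '[[[0,0,0,0,0,0,0],[0,0,0,0,0,0,0],[0,0,0,0,0,0,0],[0,0,0,0,0,0,0],[0,0,0,0,0,0,0],[0,0,0,0,0,0,0],[0,0,0,0,0,0,0],[0,0,0,0,0,0,0],[0,0,0,0,0,0,0],[0,0,0,0,0,0,0]]]' 40
```

```text
time_s: 4.42
position: [0.5894, -0.0111, 0.065]
ee_rot: [0.692, 0.722, 0.001, 0.001]
contact_force: [-0.4, -0.9, 6.2]
opening: 0.0196
grasp_force: 40.0
time_s: 5.25
position: [0.5895, -0.0111, 0.0649]
ee_rot: [0.692, 0.722, 0.001, 0.001]
contact_force: [-1.3, -0.4, 6.9]
opening: 0.0193
grasp_force: 40.0
```

```bash
python3 -m crank '[[[0,0,0,-0.05,0,0,0],[0,0,0,-0.2,0,0,0],[0,0,0,-0.4,0,0,0],[0,0,0,-0.6,0,0,0],[0,0,0,-0.8,0,0,0],[0,0,0,-1,0,0,0],[0,0,0,-1,0,0,0],[0,0,0,-1,0,0,0],[0,0,0,-1,0,0,0],[0,0,0,-1,0,0,0]]]' 40; python3 -m crank '[[[0,0,0,-0.2,0,0,0],[0,0,0,-0.4,0,0,0],[0,-0.2,0,-0.5,0,0,0],[0,-0.4,0,-0.5,0,0,0],[0,-0.6,0,-0.5,0,0,0],[0,-0.8,0,-0.5,0,0,0],[0,-1,0,-0.5,0,0,0],[0,-1,0,-0.5,0,0,0],[0,-1,0,-0.5,0,0,0],[0,-1,0,-0.5,0,0,0]]]' 40;  python3 -m crank '[[[0,-0.2,0,0,0,0,0.12],[0,-0.4,0,0,0,0,0.24],[0,-0.6,0,0,0,0,0.36],[0,-0.8,0,0,0,0,0.48],[0,-1,0,0,0,0,0.6],[0,-1,0,0,0,0,0.72],[0,-1,0,0,0,0,0.84],[0,-1,0,0,0,0,1],[0,-1,0,0,0,0,1],[0,-1,0,0,0,0,1]]]' 40; python3 - <<'E'
from h import *
from scipy.spatial.transform import Rotation as R
o=ctrl.get_obs(); M=R.from_quat(o['ee_rot']).as_matrix(); print(M.round(3).tolist())
print((M.T@(np.array([.536,-.400,.215])-o['position'])).round(4))
E
```

```text
time_s: 6.08
position: [0.5872, -0.0111, 0.1618]
ee_rot: [0.692, 0.722, -0.001, -0.001]
contact_force: [-0.7, -0.3, -3.4]
opening: 0.0199
grasp_force: 40.0
time_s: 6.92
position: [0.5923, -0.11, 0.2124]
ee_rot: [0.691, 0.722, -0.0, -0.001]
contact_force: [-0.1, -0.1, -2.8]
opening: 0.0193
grasp_force: 40.0
time_s: 7.75
position: [0.5973, -0.2092, 0.2131]
ee_rot: [0.914, 0.405, -0.0, -0.0]
contact_force: [0.1, 0.3, -2.9]
opening: 0.02
grasp_force: 40.0
[[0.672, 0.741, -0.001], [0.741, -0.672, 0.001], [-0.0, -0.001, -1.0]]
[-0.1825  0.0828 -0.002 ]
```

```bash
python3 -m crank '[[[0,-0.2,0.08,0,0,0,0.12],[0,-0.4,0.16,0,0,0,0.24],[0,-0.6,0.25,0,0,0,0.36],[0,-0.75,0.34,0,0,0,0.48],[0,-0.91,0.41,0,0,0,0.6],[0,-0.91,0.41,0,0,0,0.72],[0,-0.91,0.41,0,0,0,0.84],[0,-0.91,0.41,0,0,0,0.987],[0,-0.91,0.41,0,0,0,0.987],[0,-0.91,0.41,0,0,0,0.987]]]' 40; python3 - <<'E'
from h import *
from scipy.spatial.transform import Rotation as R
d=grab('wrist','wrist3'); c=grab('scene','scene3')
o=ctrl.get_obs(); M=R.from_quat(o['ee_rot']).as_matrix(); print(M.round(3).tolist())
print((M.T@(np.array([.536,-.400,.215])-o['position'])).round(4))
for d in(d,c):
    P=cloud(d); im=d['image'].astype(int)
    b=(im[...,2]>im[...,0]*2)&(im[...,2]>50)&(P[...,1]<-.15)
    m=b&(abs(P[...,2]-.035)<.003); print('rim',m.sum(),cv2.minAreaRect(P[m][:,:2].astype(np.float32)))
    m=b&(abs(P[...,2]-.005)<.003); print('floor',m.sum(),cv2.minAreaRect(P[m][:,:2].astype(np.float32)),P[m][:,2].mean())
E
```

```text
time_s: 8.58
position: [0.5661, -0.3048, 0.2133]
ee_rot: [1.0, 0.03, -0.0, -0.0]
contact_force: [-0.5, 0.2, -2.9]
opening: 0.0192
grasp_force: 40.0
[[0.998, 0.058, -0.0], [0.058, -0.998, 0.0], [-0.0, -0.0, -1.0]]
[-0.0355  0.0931 -0.0015]
rim 1421 ((0.529945433139801, -0.3663046956062317), (0.2668435871601105, 0.16917872428894043), 3.6041259765625)
floor 12567 ((0.5301989912986755, -0.38966476917266846), (0.26171770691871643, 0.11493919044733047), 3.1388871669769287) 0.005225302412368492
rim 226 ((0.531328558921814, -0.3644506633281708), (0.26843899488449097, 0.16910545527935028), 3.2906627655029297)
floor 2725 ((0.5228019952774048, -0.3613682985305786), (0.25679606199264526, 0.15879788994789124), 3.23394775390625) 0.004981005708004846
```

View pics/wrist3.png

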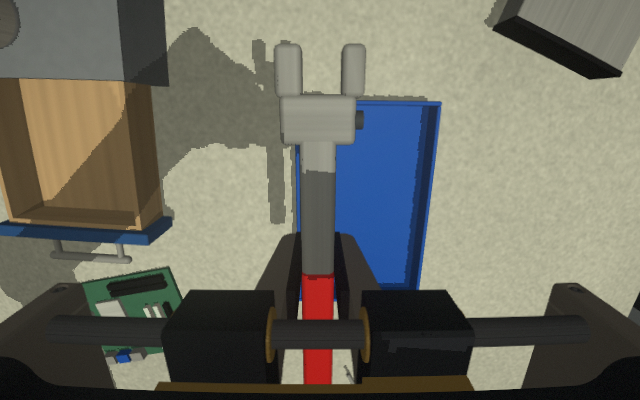

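Wrench held straight along the tool x axis (column ≈318, head at (318,120)); the tray lies below and to the right (rim corner at (438,102)).

```bash
python3 -m crank '[[[0,-0.1,0.3,0,0,0,0],[0,-0.25,0.6,0,0,0,0],[0,-0.365,0.94,0.1,0,0,0],[0,-0.365,0.94,0.3,0,0,0],[0,-0.365,0.94,0.5,0,0,0],[0,-0.365,0.94,0.7,0,0,0],[0,-0.365,0.94,0.85,0,0,0],[0,-0.365,0.94,1,0,0,0],[0,-0.365,0.94,1,0,0,0],[0,-0.365,0.94,1,0,0,0]]]' 40; python3 -m crank '[[[0,0,0,0.2,0,0,0],[0,0,0,0.4,0,0,0],[0,0,0,0.6,0,0,0],[0,0,0,0.7,0,0,0],[0,0,0,0.8,0,0,0],[0,0,0,0.8,0,0,0],[0,0,0,0.8,0,0,0],[0,0,0,0.8,0,0,0],[0,0,0,0.8,0,0,0],[0,0,0,0.8,0,0,0]]]' 40
```

```text
time_s: 9.52
position: [0.5341, -0.401, 0.1129]
ee_rot: [1.0, 0.028, -0.001, -0.001]
contact_force: [0.7, -0.6, -2.4]
opening: 0.0197
grasp_force: 40.0
time_s: 10.35
position: [0.535, -0.4019, 0.0347]
ee_rot: [1.0, 0.027, 0.001, 0.001]
contact_force: [0.8, -1.1, -3.4]
opening: 0.0195
grasp_force: 40.0
```

```bash
python3 -m crank '[[[0,0,0,0.08,0,0,0],[0,0,0,0.16,0,0,0],[0,0,0,0.22,0,0,0],[0,0,0,0.27,0,0,0],[0,0,0,0.275,0,0,0],[0,0,0,0.275,0,0,0],[0,0,0,0.275,0,0,0],[0,0,0,0.275,0,0,0],[0,0,0,0.275,0,0,0],[0,0,0,0.275,0,0,0]]]' 40
```

```text
time_s: 11.18
position: [0.5344, -0.4015, 0.0059]
ee_rot: [1.0, 0.027, -0.0, 0.0]
contact_force: [-0.5, -0.5, -3.2]
opening: 0.0197
grasp_force: 40.0
```

```bash
python3 -m crank '[[[0.4,0,0,0,0,0,0],[0.4,0,0,0,0,0,0],[0.4,0,0,0,0,0,0],[0.4,0,0,0,0,0,0],[0.4,0,0,-0.1,0,0,0],[0.4,0,0,-0.25,0,0,0],[0.4,0,0,-0.5,0,0,0],[0.4,0,0,-0.75,0,0,0],[0.4,0,0,-1,0,0,0],[0.4,0,0,-1,0,0,0]]]' 40; python3 -m crank '[[[1,0,-0.2,-0.3,0,0,-0.12],[1,0,-0.5,-0.6,0,0,-0.24],[1,0,-0.9,-0.9,0,0,-0.36],[1,0,-1,-1,0,0,-0.48],[1,0,-1,-1,0,0,-0.6],[1,0,-1,-1,0,0,-0.72],[1,0,-1,-1,0,0,-0.84],[1,0,-1,-1,0,0,-1],[1,0,-1,-1,0,0,-1],[1,0,-1,-1,0,0,-1]]]' 40; python3 - <<'E'
from h import *
from scipy.spatial.transform import Rotation as R
c=grab('scene','scene4'); d=grab('side','side4')
o=ctrl.get_obs(); M=R.from_quat(o['ee_rot']).as_matrix(); print(o['position'],M.round(3).tolist())
for d in(c,d):
    P=cloud(d); im=d['image'].astype(int)
    m=(im[...,2]<im[...,0]*1.2)&(P[...,0]>.40)&(P[...,0]<.66)&(P[...,1]<-.29)&(P[...,1]>-.44)&(P[...,2]<.024)&(P[...,2]>.008)
    print(m.sum(),cv2.minAreaRect(P[m][:,:2].astype(np.float32)),np.percentile(P[m][:,2],[10,50,90]))
cv2.imwrite('pics/crop4.png',cv2.resize(c['image'][240:350,160:290,::-1],None,fx=4,fy=4))
E
```

```text
time_s: 12.02
position: [0.5374, -0.4042, 0.1136]
ee_rot: [1.0, 0.026, 0.004, 0.003]
contact_force: [0.3, -0.3, 1.7]
opening: 0.0368
grasp_force: 0.0
time_s: 12.85
position: [0.529, -0.3019, 0.207]
ee_rot: [0.914, 0.405, 0.0, 0.0]
contact_force: [-0.2, -0.3, -0.1]
opening: 0.0919
grasp_force: 0.0
[ 0.52898868 -0.30186406  0.20654802] [[0.671, 0.742, 0.0], [0.742, -0.671, -0.0], [0.0, 0.001, -1.0]]
553 ((0.5328362584114075, -0.3959895074367523), (0.2338915765285492, 0.04276171699166298), 0.2551995813846588) [0.01302261 0.01678611 0.02007101]
291 ((0.5365273952484131, -0.39032483100891113), (0.05616806074976921, 0.230844646692276), 89.39527130126953) [0.00990953 0.01523185 0.01942046]
```

View pics/crop4.png

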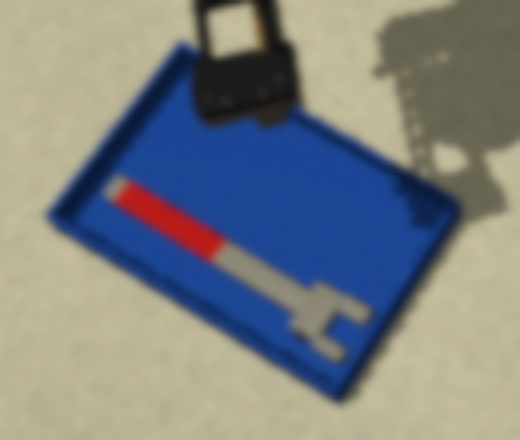

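Scene crop: the wrench lies flat in the tray, tail at (115,187) and jaws at (355,330) in the crop, with the near half of the tray free. Now I'll go to the fan.

```bash
python3 -m crank '[[[1,0.22,-0.24,0,0,0,0],[1,0.44,-0.48,0,0,0,0],[1,0.66,-0.72,0,0,0,0],[1,0.867,-0.978,0,0,0,0],[1,0.867,-0.978,0,0,0,0],[1,0.867,-0.978,0,0,0,0],[1,0.867,-0.978,0,0,0,0],[1,0.867,-0.978,0,0,0,0],[1,0.867,-0.978,0,0,0,0],[1,0.867,-0.978,0,0,0,0]]]' >/dev/null
python3 -m crank '[[[1,0.22,-0.24,0,0,0,0],[1,0.44,-0.48,0,0,0,0],[1,0.66,-0.72,0,0,0,0],[1,0.867,-0.978,0,0,0,0],[1,0.867,-0.978,0,0,0,0],[1,0.867,-0.978,0,0,0,0],[1,0.867,-0.978,0,0,0,0],[1,0.867,-0.978,0,0,0,0],[1,0.867,-0.978,0,0,0,0],[1,0.867,-0.978,0,0,0,0]]]' 
python3 -m crank '[[[1,0.22,-0.24,0,0,0,0],[1,0.44,-0.48,0,0,0,0],[1,0.66,-0.72,0,0,0,0],[1,0.867,-0.978,0,0,0,0],[1,0.867,-0.978,0,0,0,0],[1,0.867,-0.978,0,0,0,0],[1,0.867,-0.978,0,0,0,0],[1,0.867,-0.978,0,0,0,0],[1,0.867,-0.978,0,0,0,0],[1,0.867,-0.978,0,0,0,0]]]' 
python3 -m crank '[[[1,0.22,-0.24,0,0,0,0],[1,0.44,-0.48,0,0,0,0],[1,0.66,-0.72,0,0,0,0],[1,0.867,-0.978,0,0,0,0],[1,0.867,-0.978,0,0,0,0],[1,0.867,-0.978,0,0,0,0],[1,0.867,-0.978,0,0,0,0],[1,0.867,-0.978,0,0,0,0],[1,0.867,-0.978,0,0,0,0],[1,0.867,-0.978,0,0,0,0]]]' 
python3 -m crank '[[[1,0.22,-0.24,0,0,0,-0.14],[1,0.44,-0.48,0,0,0,-0.28],[1,0.66,-0.72,0,0,0,-0.42],[1,0.867,-0.978,0,0,0,-0.56],[1,0.867,-0.978,0,0,0,-0.7],[1,0.867,-0.978,0,0,0,-0.84],[1,0.867,-0.978,0,0,0,-1],[1,0.867,-0.978,0,0,0,-1],[1,0.867,-0.978,0,0,0,-1],[1,0.867,-0.978,0,0,0,-1]]]' 
python3 - <<'E'
from h import *
d=grab('wrist','wrist5'); grab('side','side5')
P=cloud(d)
for n,z,t in(('fan',.043,.003),('drive',.018,.003)):
    m=(abs(P[...,2]-z)<t)&(P[...,0]>.39)&(P[...,0]<.53)&(P[...,1]>.27)&(P[...,1]<.40)
    print(n,m.sum(),cv2.minAreaRect(P[m][:,:2].astype(np.float32)),np.median(P[m][:,2]))
cv2.imwrite('pics/w5.png',d['image'][:,:,::-1])
E
```

```text
time_s: 14.62
position: [0.4995, -0.0432, 0.206]
ee_rot: [0.914, 0.406, -0.0, 0.0]
contact_force: [0.7, -0.2, 0.5]
opening: 0.0919
grasp_force: 0.0
time_s: 15.45
position: [0.4849, 0.0867, 0.2061]
ee_rot: [0.914, 0.406, -0.0, 0.0]
contact_force: [0.0, 0.3, -0.4]
opening: 0.092
grasp_force: 0.0
time_s: 16.28
position: [0.4703, 0.2165, 0.2062]
ee_rot: [0.914, 0.406, 0.0, 0.0]
contact_force: [-0.3, -0.8, -0.1]
opening: 0.0917
grasp_force: 0.0
time_s: 17.12
position: [0.4555, 0.3471, 0.2061]
ee_rot: [0.69, 0.724, -0.0, 0.0]
contact_force: [-0.3, -0.5, 0.0]
opening: 0.0918
grasp_force: 0.0
fan 1491 ((0.45447954535484314, 0.34245985746383667), (0.060074664652347565, 0.060643866658210754), 8.83375358581543) 0.04295167373682912
drive 1853 ((0.4581582546234131, 0.34406790137290955), (0.11022128909826279, 0.0601142942905426), 10.668266296386719) 0.018218185812333587
```

View pics/w5.png

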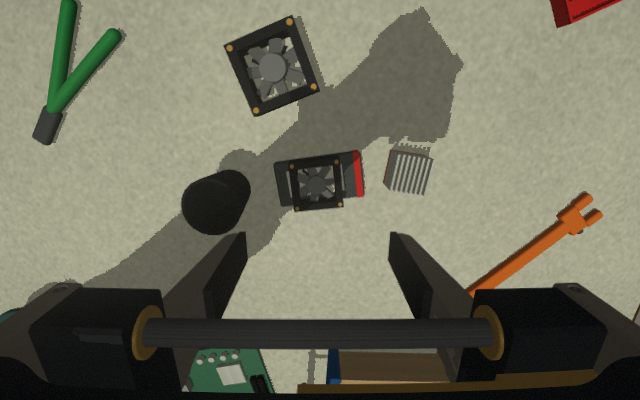

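Wrist view: fan centred at (317,183) on the drive. The red band is at (358,173), the heat sink at (408,170) and the cup at (215,200). The larger decoy fan is at (272,67).

```bash
python3 - <<'E'
from h import *
from scipy.spatial.transform import Rotation as R
d=load('wrist5'); P=cloud(d); s=load('side5'); 
def box(n,a,z0,z1):
    m=(P[...,2]>z0)&(P[...,2]<z1)&(P[...,0]>a[0])&(P[...,0]<a[1])&(P[...,1]>a[2])&(P[...,1]<a[3])
    print(n,m.sum(),np.round(P[m].min(0),4),np.round(P[m].max(0),4))
box('cup',(.28,.385,.25,.38),.07,.09); box('heat',(.53,.62,.3,.4),.03,.045); box('bigfan',(.35,.50,.40,.56),.01,.06)
m=(abs(P[...,2]-.043)<.003)&(P[...,0]>.39)&(P[...,0]<.53)&(P[...,1]>.27)&(P[...,1]<.40)
h=cv2.convexHull(P[m][:,:2].astype(np.float32)); print('fan hull',cv2.approxPolyDP(h,.008,True)[:,0].round(4).tolist())
m=(abs(P[...,2]-.018)<.003)&(P[...,0]>.39)&(P[...,0]<.53)&(P[...,1]>.27)&(P[...,1]<.40)
h=cv2.convexHull(P[m][:,:2].astype(np.float32)); print('drive hull',cv2.approxPolyDP(h,.008,True)[:,0].round(4).tolist())
# two-view check: fan corner top right
for p in((341,155),(291,158),(293,211)): print(np.round(pz(d,*p,.043),4))
o=ctrl.get_obs(); M=R.from_quat(o['ee_rot']).as_matrix(); print(o['position'],np.degrees(np.arctan2(M[1,0],M[0,0])))
print((M.T@(np.array([.4545,.3425,.024])-o['position'])).round(4))
S=cloud(s); m=(abs(S[...,2]-.043)<.003)&(S[...,0]>.40)&(S[...,0]<.52)&(S[...,1]>.27)&(S[...,1]<.40); print('side fan',m.sum(),cv2.minAreaRect(S[m][:,:2].astype(np.float32)),np.median(S[m][:,2]))
E
```

```text
cup 1042 [0.3087 0.2905 0.07  ] [0.3737 0.355  0.0823]
heat 1433 [0.5429 0.3356 0.03  ] [0.5916 0.3849 0.0424]
bigfan 5070 [0.3502 0.4182 0.01  ] [0.4526 0.5238 0.0361]
fan hull [[0.48820000886917114, 0.3181000053882599], [0.47920000553131104, 0.37700000405311584], [0.4207000136375427, 0.3677000105381012], [0.4293999969959259, 0.3082999885082245]]
drive hull [[0.5167999863624573, 0.3278999924659729], [0.5040000081062317, 0.3815000057220459], [0.39959999918937683, 0.3582000136375427], [0.41040000319480896, 0.3061000108718872]]
[0.4813 0.3803 0.043 ]
[0.4242 0.374  0.043 ]
[0.4282 0.3095 0.043 ]
[0.45529976 0.34732788 0.20612624] 92.91065917246759
[-0.0048 -0.0011  0.1821]
side fan 265 ((0.4556114673614502, 0.3470238745212555), (0.058532506227493286, 0.06356863677501678), 9.271561622619629) 0.04257691544187281
```

```bash
python3 -m crank '[[[0.85,-0.035,-0.01,0.2,0,0,-0.13],[0.85,-0.035,-0.01,0.4,0,0,-0.13],[0.85,-0.035,-0.01,0.6,0,0,-0.13],[0.85,-0.035,-0.01,0.8,0,0,-0.13],[0.85,-0.035,-0.01,1,0,0,-0.13],[0.85,-0.035,-0.01,1,0,0,-0.13],[0.85,-0.035,-0.01,1,0,0,-0.13],[0.85,-0.035,-0.01,1,0,0,-0.13],[0.85,-0.035,-0.01,1,0,0,-0.13],[0.85,-0.035,-0.01,1,0,0,-0.13]]]' 20; python3 -m crank '[[[0.85,0,0,0.2,0,0,0],[0.85,0,0,0.4,0,0,0],[0.85,0,0,0.6,0,0,0],[0.85,0,0,0.75,0,0,0],[0.85,0,0,0.81,0,0,0],[0.85,0,0,0.81,0,0,0],[0,0,0,0.81,0,0,0],[0,0,0,0.81,0,0,0],[0,0,0,0.81,0,0,0],[0,0,0,0.81,0,0,0]]]' 20;  python3 -m crank '[[[0,0,0,0,0,0,0],[0,0,0,0,0,0,0],[0,0,0,0,0,0,0],[0,0,0,0,0,0,0],[0,0,0,0,0,0,0],[0,0,0,-0.05,0,0,0],[0,0,0,-0.1,0,0,0],[0,0,0,-0.15,0,0,0],[0,0,0,-0.2,0,0,0],[0,0,0,-0.3,0,0,0]]]' 20
```

```text
time_s: 18.05
position: [0.455, 0.3447, 0.1075]
ee_rot: [0.65, 0.76, 0.001, 0.0]
contact_force: [0.1, -0.3, -0.4]
opening: 0.0784
grasp_force: 0.0
time_s: 18.88
position: [0.455, 0.3447, 0.0263]
ee_rot: [0.65, 0.76, 0.001, 0.0]
contact_force: [-0.4, 0.9, 4.3]
opening: 0.0596
grasp_force: 20.0
time_s: 19.72
position: [0.4537, 0.3436, 0.055]
ee_rot: [0.65, 0.76, -0.001, -0.0]
contact_force: [-1.0, -1.2, -0.7]
opening: 0.0601
grasp_force: 20.0
```

Fan gripped (60 mm). Carrying it to the tray.

```bash
python3 -m crank '[[[0,0,0,-0.2,0,0,0],[0,0,0,-0.4,0,0,0],[0,-0.1,0,-0.6,0,0,0.04],[0,-0.2,0,-0.8,0,0,0.08],[0,-0.4,0,-1,0,0,0.12],[0,-0.6,0,-1,0,0,0.12],[0,-0.6,0,-1,0,0,0.12],[0,-0.6,0,-1,0,0,0.12],[0,-0.6,0,-1,0,0,0.12],[0,-0.6,0,-1,0,0,0.12]]]' 20
for i in 1 2 3 4 5 6; do python3 -m crank '[[[0,-0.2,0,0,0,0,0],[0,-0.4,0,0,0,0,0],[0,-0.6,0,0,0,0,0],[0,-0.8,0,0,0,0,0],[0,-1,0,0,0,0,0],[0,-1,0,0,0,0,0],[0,-1,0,0,0,0,0],[0,-1,0,0,0,0,0],[0,-1,0,0,0,0,0],[0,-1,0,0,0,0,0]]]' 20 | head -2; done
python3 - <<'E'
from h import *
from scipy.spatial.transform import Rotation as R
o=ctrl.get_obs(); M=R.from_quat(o['ee_rot']).as_matrix(); print(o['position'],o['opening'],np.degrees(np.arctan2(M[1,0],M[0,0])))
print((M.T@(np.array([.508,-.328,.016])-o['position'])).round(4))
E
```

```text
time_s: 20.55
position: [0.4629, 0.2859, 0.1549]
ee_rot: [0.685, 0.729, -0.0, -0.0]
contact_force: [-0.5, 0.2, -1.3]
opening: 0.0599
grasp_force: 20.0
time_s: 21.38
position: [0.4694, 0.1865, 0.155]
time_s: 22.22
position: [0.4757, 0.0865, 0.1551]
time_s: 23.05
position: [0.4819, -0.0133, 0.1551]
time_s: 23.88
position: [0.4881, -0.1131, 0.1551]
time_s: 24.72
position: [0.4943, -0.2128, 0.1551]
time_s: 25.55
position: [0.5006, -0.3125, 0.1551]
[ 0.50058342 -0.31253949  0.15514301] 0.059906529469264606 93.62162410022492
[-0.016   0.0064  0.1391]
```

```bash
python3 -m crank '[[[0,-0.16,0.065,0.2,0,0,0],[0,-0.16,0.065,0.4,0,0,0],[0,-0.16,0.065,0.6,0,0,0],[0,-0.16,0.065,0.8,0,0,0],[0,-0.16,0.065,1,0,0,0],[0,-0.16,0.065,1,0,0,0],[0,-0.16,0.065,1,0,0,0],[0,-0.16,0.065,1,0,0,0],[0,-0.16,0.065,1,0,0,0],[0,-0.16,0.065,1,0,0,0]]]' 20;  python3 -m crank '[[[0,0,0,0.1,0,0,0],[0,0,0,0.2,0,0,0],[0,0,0,0.3,0,0,0],[0,0,0,0.36,0,0,0],[0,0,0,0.405,0,0,0],[0,0,0,0.405,0,0,0],[0,0,0,0.405,0,0,0],[0,0,0,0.405,0,0,0],[0,0,0,0.405,0,0,0],[0,0,0,0.405,0,0,0]]]' 20
```

```text
time_s: 26.38
position: [0.5087, -0.33, 0.0566]
ee_rot: [0.685, 0.728, 0.0, 0.001]
contact_force: [-0.5, 0.9, -0.4]
opening: 0.0594
grasp_force: 20.0
time_s: 27.22
position: [0.5078, -0.3297, 0.0147]
ee_rot: [0.685, 0.728, 0.0, 0.0]
contact_force: [1.3, 0.0, -0.2]
opening: 0.0595
grasp_force: 20.0
```

```bash
python3 -m crank '[[[0.85,0,0,0,0,0,0],[0.85,0,0,0,0,0,0],[0.85,0,0,0,0,0,0],[0.85,0,0,0,0,0,0],[0.85,0,0,-0.1,0,0,0],[0.85,0,0,-0.3,0,0,0],[0.85,0,0,-0.5,0,0,0],[0.85,0,0,-0.75,0,0,0],[0.85,0,0,-1,0,0,0],[0.85,0,0,-1,0,0,0]]]'
python3 -m crank '[[[0.85,0,0,-0.2,0,0,0.15],[0.85,0,0,-0.4,0,0,0.3],[0.85,0,0,-0.5,0,0,0.45],[0.85,0,0,-0.5,0,0,0.6],[0.85,0,0,-0.5,0,0,0.75],[0.85,0,0,-0.5,0,0,0.9],[0.85,0,0,-0.5,0,0,1],[0.85,0,0,-0.5,0,0,1],[0.85,0,0,-0.5,0,0,1],[0.85,0,0,-0.5,0,0,1]]]'
for i in 1 2 3 4; do python3 -m crank '[[[0.85,0.22,-0.23,0,0,0,0],[0.85,0.46,-0.47,0,0,0,0],[0.85,0.7,-0.72,0,0,0,0],[0.85,0.942,-0.964,0,0,0,0],[0.85,0.942,-0.964,0,0,0,0],[0.85,0.942,-0.964,0,0,0,0],[0.85,0.942,-0.964,0,0,0,0],[0.85,0.942,-0.964,0,0,0,0],[0.85,0.942,-0.964,0,0,0,0],[0.85,0.942,-0.964,0,0,0,0]]]'|head -2; done
python3 -m crank '[[[0.85,0.22,-0.23,0,0,0,0.12],[0.85,0.46,-0.47,0,0,0,0.24],[0.85,0.7,-0.72,0,0,0,0.36],[0.85,0.942,-0.964,0,0,0,0.48],[0.85,0.942,-0.964,0,0,0,0.6],[0.85,0.942,-0.964,0,0,0,0.72],[0.85,0.942,-0.964,0,0,0,0.8],[0.85,0.942,-0.964,0,0,0,0.8],[0.85,0.942,-0.964,0,0,0,0.8],[0.85,0.942,-0.964,0,0,0,0.8]]]'
python3 - <<'E'
from h import *
from scipy.spatial.transform import Rotation as R
w=grab('wrist','wrist6'); s=grab('side','side6'); c=grab('scene','scene6')
for d in(w,s):
    P=cloud(d)
    m=(abs(P[...,2]-.018)<.003)&(P[...,0]>.38)&(P[...,0]<.53)&(P[...,1]>.27)&(P[...,1]<.41)
    h=cv2.convexHull(P[m][:,:2].astype(np.float32)); print('drive',m.sum(),np.median(P[m][:,2]),cv2.minAreaRect(h),cv2.approxPolyDP(h,.008,True)[:,0].round(4).tolist())
P=cloud(c); m=(P[...,2]>.026)&(P[...,2]<.034)&(P[...,0]>.44)&(P[...,0]<.57)&(P[...,1]<-.285)&(P[...,1]>-.38)&(c['image'][...,2]<60)
print('fan',m.sum(),cv2.minAreaRect(P[m][:,:2].astype(np.float32)),np.median(P[m][:,2]))
o=ctrl.get_obs(); M=R.from_quat(o['ee_rot']).as_matrix(); print(o['position'],np.degrees(np.arctan2(M[1,0],M[0,0])),o['q'].round(2))
a=cv2.resize(c['image'][240:350,160:290,::-1],(520,440)); b=cv2.resize(w['image'][:,:,::-1],(0,0),fx=.43,fy=.43)
out=np.zeros((440,800,3),np.uint8); out[:,:520]=a; out[:b.shape[0],520:520+b.shape[1]]=b
cv2.imwrite('pics/c6.png',out)
E
```

```text
time_s: 28.05
position: [0.5107, -0.3315, 0.1205]
ee_rot: [0.685, 0.728, 0.001, 0.005]
contact_force: [0.6, -0.3, 0.3]
opening: 0.078
grasp_force: 0.0
time_s: 28.88
position: [0.5077, -0.3295, 0.1647]
ee_rot: [0.911, 0.412, 0.0, -0.0]
contact_force: [0.2, 0.2, 0.2]
opening: 0.0777
grasp_force: 0.0
time_s: 29.72
position: [0.4977, -0.1965, 0.1645]
time_s: 30.55
position: [0.4882, -0.0621, 0.1645]
time_s: 31.38
position: [0.4785, 0.0724, 0.1646]
time_s: 32.22
position: [0.4689, 0.2068, 0.1646]
time_s: 33.05
position: [0.459, 0.3421, 0.1647]
ee_rot: [0.994, 0.109, 0.0, 0.0]
contact_force: [-0.3, -0.3, -0.3]
opening: 0.0781
grasp_force: 0.0
drive 4757 0.018435028729798353 ((0.4582153558731079, 0.3433622717857361), (0.109507255256176, 0.058153700083494186), 10.7109956741333) [[0.5159000158309937, 0.32580000162124634], [0.5058000087738037, 0.38119998574256897], [0.4004000127315521, 0.35920000076293945], [0.41179999709129333, 0.3061000108718872]]
drive 758 0.017793872860965954 ((0.46018731594085693, 0.3477872312068939), (0.10943888872861862, 0.06311136484146118), 10.289793968200684) [[0.5169000029563904, 0.32820001244544983], [0.5063999891281128, 0.38580000400543213], [0.4032000005245209, 0.36250001192092896], [0.41839998960494995, 0.3089999854564667]]
fan 141 ((0.5095527768135071, -0.3287801146507263), (0.05978936329483986, 0.057132966816425323), 3.445082664489746) 0.02983496705762012
[0.45894816 0.34226669 0.16467671] 12.51991990902954 [-0.75  0.39  0.06  1.85 -0.03  0.9  -2.02]
```

View pics/c6.png

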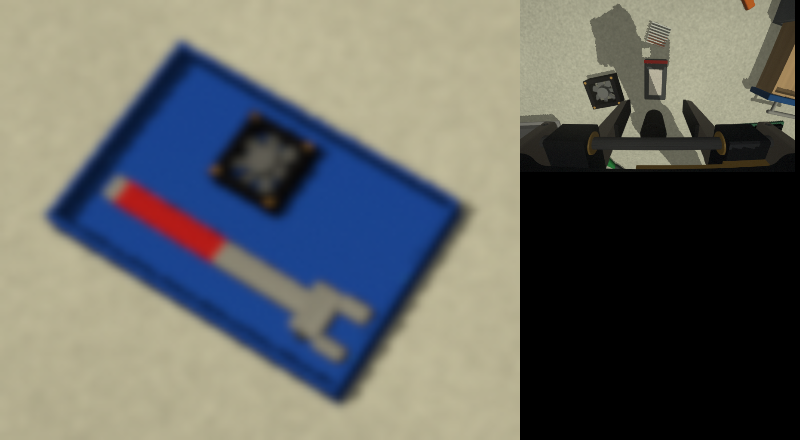

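Tray crop: fan flat at (265,163), wrench beside it, gap clear. The wrist inset shows the bare drive with its label up at (655,80). Next I'll grasp the drive across its width.

```bash
python3 -m crank '[[[0.85,-0.005,-0.02,0.2,0,0,0.03],[0.85,-0.005,-0.02,0.4,0,0,0.03],[0.85,-0.005,-0.02,0.6,0,0,0.03],[0.85,-0.005,-0.02,0.8,0,0,0.03],[0.85,-0.005,-0.02,1,0,0,0.03],[0.85,-0.005,-0.02,1,0,0,0.03],[0.85,-0.005,-0.02,1,0,0,0.03],[0.85,-0.005,-0.02,1,0,0,0.03],[0.85,-0.005,-0.02,1,0,0,0.03],[0.85,-0.005,-0.02,1,0,0,0.03]]]' 30; python3 -m crank '[[[0.85,0,0,0.2,0,0,0],[0.85,0,0,0.4,0,0,0],[0.85,0,0,0.52,0,0,0],[0.85,0,0,0.6,0,0,0],[0.85,0,0,0.6,0,0,0],[0.85,0,0,0.6,0,0,0],[0,0,0,0.6,0,0,0],[0,0,0,0.6,0,0,0],[0,0,0,0.6,0,0,0],[0,0,0,0.6,0,0,0]]]' 30;  python3 -m crank '[[[0,0,0,0,0,0,0],[0,0,0,0,0,0,0],[0,0,0,0,0,0,0],[0,0,0,0,0,0,0],[0,0,0,0,0,0,0],[0,0,0,0,0,0,0],[0,0,0,0,0,0,0],[0,0,0,0,0,0,0],[0,0,0,0,0,0,0],[0,0,0,0,0,0,0]]]' 35
```

```text
time_s: 34.03
position: [0.4586, 0.3449, 0.066]
ee_rot: [0.995, 0.097, 0.001, -0.001]
contact_force: [0.6, 0.1, -0.6]
opening: 0.0783
grasp_force: 0.0
time_s: 34.87
position: [0.4583, 0.3448, 0.0054]
ee_rot: [0.995, 0.097, 0.001, -0.0]
contact_force: [-1.2, -0.4, 2.6]
opening: 0.0573
grasp_force: 30.0
time_s: 35.7
position: [0.4583, 0.3448, 0.0054]
ee_rot: [0.995, 0.097, 0.001, -0.0]
contact_force: [-0.6, -0.6, 6.0]
opening: 0.0578
grasp_force: 35.0
```

```bash
python3 -m crank '[[[0,0,0,-0.05,0,0,0],[0,0,0,-0.15,0,0,0],[0,0,0,-0.3,0,0,0],[0,0,0,-0.45,0,0,0],[0,0,0,-0.6,0,0,0],[0,0,0,-0.8,0,0,0],[0,0,0,-1,0,0,0],[0,0,0,-1,0,0,0],[0,0,0,-1,0,0,0],[0,0,0,-1,0,0,0]]]' 35; python3 -m crank '[[[0,0,0,-0.15,0,0,0.04],[0,0,0.1,-0.3,0,0,0.08],[0,0,0.3,-0.5,0,0,0.12],[0,0,0.5,-0.6,0,0,0.16],[0,0,0.7,-0.6,0,0,0.2],[0,0,0.9,-0.6,0,0,0.24],[0,0,1,-0.6,0,0,0.24],[0,0,1,-0.6,0,0,0.24],[0,0,1,-0.6,0,0,0.24],[0,0,1,-0.6,0,0,0.24]]]' 35
python3 - <<'E'
from h import *
from scipy.spatial.transform import Rotation as R
o=ctrl.get_obs(); M=R.from_quat(o['ee_rot']).as_matrix(); print(o['position'],o['opening'],np.degrees(np.arctan2(M[1,0],M[0,0])))
s=grab('side','side7'); c=grab('scene','scene7')
for d in(s,c,load('wrist0')):
    P=cloud(d); im=d['image'].astype(int); 
    m=(im[...,2]>im[...,0]*1.6)&(abs(P[...,1])<.15)&(abs(P[...,2]-.077)<.003)&(P[...,0]<.56)&(P[...,0]>.42)
    if m.sum()>5: print('panel top',m.sum(),cv2.minAreaRect(P[m][:,:2].astype(np.float32)))
    for y in(-.06,-.02,.03,.06):
        k=P[(abs(P[...,2]-.09)<.003)&(abs(P[...,1]-y)<.006)&(P[...,0]>.63)&(P[...,0]<.75)]
        if len(k): print('roof front',y,k[:,0].min().round(4))
    f=P[(abs(P[...,2]-.022)<.003)&(P[...,0]>.50)&(P[...,0]<.67)&(abs(P[...,1]+.01)<.1)]; print('floor',len(f),f.min(0).round(4),f.max(0).round(4),np.median(f[:,2]).round(4))
    wl=P[(abs(P[...,2]-.068)<.003)&(P[...,0]>.52)&(P[...,0]<.66)&(abs(P[...,1])<.13)]; 
    if len(wl): print('walls',len(wl),[np.median(wl[wl[:,1]>0][:,1]),np.median(wl[wl[:,1]<0][:,1])])
E
```

```text
time_s: 36.53
position: [0.4572, 0.3438, 0.1039]
ee_rot: [0.995, 0.097, -0.001, 0.0]
contact_force: [0.1, -0.7, -2.8]
opening: 0.0579
grasp_force: 35.0
time_s: 37.37
position: [0.4767, 0.2471, 0.164]
ee_rot: [1.0, 0.004, -0.0, -0.0]
contact_force: [-0.1, 0.2, -2.5]
opening: 0.0578
grasp_force: 35.0
[0.47667438 0.24711589 0.16395069] 0.057750451211699534 0.42650358756236956
roof front -0.06 0.6736
roof front -0.02 0.6713
roof front 0.03 0.6701
roof front 0.06 0.673
floor 528 [ 0.5002 -0.0977  0.019 ] [0.6697 0.0896 0.025 ] 0.0224
walls 133 [np.float64(0.07337007921501804), np.float64(-0.0905113491617997)]
panel top 110 ((0.49376046657562256, -0.01567786931991577), (0.012240301817655563, 0.18532119691371918), 0.3903663754463196)
roof front -0.06 0.6685
roof front -0.02 0.6682
roof front 0.03 0.6678
roof front 0.06 0.6701
floor 1101 [ 0.5001 -0.106   0.019 ] [0.6552 0.0706 0.025 ] 0.0218
walls 134 [np.float64(0.06979604312928872), np.float64(-0.09316773643365717)]
panel top 2085 ((0.4932206869125366, -0.01424022763967514), (0.015095021575689316, 0.19172276556491852), 0.232963427901268)
roof front -0.06 0.6682
roof front -0.02 0.6685
roof front 0.03 0.6678
roof front 0.06 0.668
floor 12156 [ 0.5003 -0.0936  0.019 ] [0.67   0.0797 0.025 ] 0.0222
walls 849 [np.float64(0.0679873082308686), np.float64(-0.09474605355806245)]
```

```bash
for i in 1 2; do python3 -m crank '[[[0,0.07,0.2,0,0,0,0],[0,0.14,0.4,0,0,0,0],[0,0.21,0.6,0,0,0,0],[0,0.28,0.8,0,0,0,0],[0,0.35,1,0,0,0,0],[0,0.35,1,0,0,0,0],[0,0.35,1,0,0,0,0],[0,0.35,1,0,0,0,0],[0,0.35,1,0,0,0,0],[0,0.35,1,0,0,0,0]]]' 35 | head -2; done
python3 -m crank '[[[0,0.1,0.2,0,0,0,0],[0,0.2,0.4,0,0,0,0],[0,0.35,0.59,0,0,0,0],[0,0.35,0.59,0,0,0,0],[0,0.35,0.59,0,0,0,0],[0,0.35,0.59,0,0,0,0],[0,0.35,0.59,0.1,0,0,0],[0,0.35,0.59,0.3,0,0,0],[0,0.35,0.59,0.5,0,0,0],[0,0.35,0.59,0.5,0,0,0]]]' 35
python3 - <<'E'
from h import *
from scipy.spatial.transform import Rotation as R
w=grab('wrist','wrist8')
o=ctrl.get_obs(); M=R.from_quat(o['ee_rot']).as_matrix(); print(o['position'],o['opening'],np.degrees(np.arctan2(M[1,0],M[0,0])),(M.T@(np.array([.582,-.012,.0275])-o['position'])).round(4))
E
```

```text
time_s: 38.3
position: [0.5124, 0.1479, 0.1645]
time_s: 39.13
position: [0.5481, 0.0482, 0.1645]
time_s: 39.97
position: [0.5802, -0.0106, 0.1105]
ee_rot: [1.0, 0.004, -0.004, -0.0]
contact_force: [-0.4, 0.2, -2.1]
opening: 0.0574
grasp_force: 35.0
[ 0.58147337 -0.01083483  0.11230127] 0.05757346710370393 0.4569155380836295 [0.001  0.0012 0.0848]
```

View pics/wrist8.png

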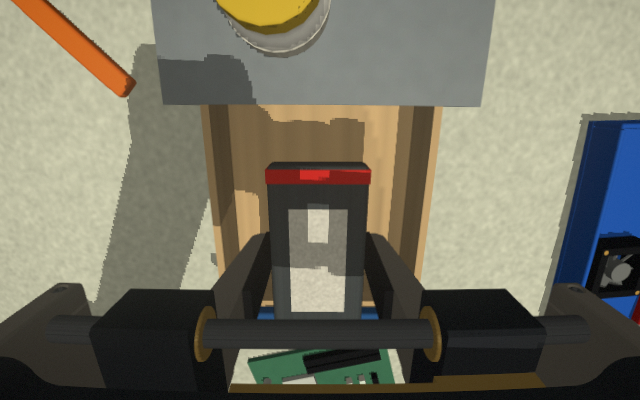

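The drive is held level, label up, centred between the drawer walls (band at (318,175), walls at columns ~215 and ~435, roof edge at row 104). Lowering it now.

```bash
python3 -m crank '[[[0,0.01,0.01,0.1,0,0,0],[0,0.01,0.01,0.25,0,0,0],[0,0.01,0.01,0.4,0,0,0],[0,0.01,0.01,0.55,0,0,0],[0,0.01,0.01,0.65,0,0,0],[0,0.01,0.01,0.72,0,0,0],[0,0.01,0.01,0.78,0,0,0],[0,0.01,0.01,0.8,0,0,0],[0,0.01,0.01,0.8,0,0,0],[0,0.01,0.01,0.8,0,0,0]]]' 35
```

```text
time_s: 40.85
position: [0.5853, -0.0131, 0.0351]
ee_rot: [1.0, 0.003, 0.0, 0.0]
contact_force: [0.3, 1.0, -2.2]
opening: 0.0573
grasp_force: 35.0
```

```bash
python3 -m crank '[[[0,0,0,0.02,0,0,0],[0,0,0,0.04,0,0,0],[0,0,0,0.05,0,0,0],[0,0,0,0.06,0,0,0],[0,0,0,0.065,0,0,0],[0,0,0,0.07,0,0,0],[0,0,0,0.075,0,0,0],[0,0,0,0.075,0,0,0],[0,0,0,0.075,0,0,0],[0,0,0,0.075,0,0,0]]]' 35
```

```text
time_s: 41.68
position: [0.585, -0.0131, 0.0274]
ee_rot: [1.0, 0.003, 0.0, -0.0]
contact_force: [0.2, 0.5, 1.0]
opening: 0.0575
grasp_force: 35.0
```

```bash
python3 -m crank '[[[0.8,0,0,0,0,0,0],[0.8,0,0,0,0,0,0],[0.8,0,0,0,0,0,0],[0.8,0,0,0,0,0,0],[0.8,0,0,-0.05,0,0,0],[0.8,0,0,-0.2,0,0,0],[0.8,0,0,-0.4,0,0,0],[0.8,0,0,-0.7,0,0,0],[0.8,0,0,-1,0,0,0],[0.8,0,0,-1,0,0,0]]]'
python3 -m crank '[[[0,-0.2,0,-0.2,0,0,0],[0,-0.4,0,-0.2,0,0,0],[0,-0.6,0,-0.2,0,0,0],[0,-0.8,0,-0.2,0,0,0],[0,-1,0,-0.2,0,0,0],[0,-1,0,-0.2,0,0,0],[0,-1,0,-0.2,0,0,0],[0,-1,0,-0.2,0,0,0],[0,-1,0,-0.2,0,0,0],[0,-1,0,-0.2,0,0,0]]]'
python3 -m crank '[[[0,-0.2,0,0,0,0,0],[0,-0.4,0,0,0,0,0],[0,-0.6,0,0,0,0,0],[0,-0.7,0,0,0,0,0],[0,-0.7,0,0,0,0,0],[0,-0.7,0,0,0,0,0],[0,-0.7,0,0,0,0,0],[0,-0.7,0,0,0,0,0],[0,-0.7,0,0,0,0,0],[0,-0.7,0,0,0,0,0]]]'
python3 - <<'E'
from h import *
w=grab('wrist','wrist9');c=grab('scene','scene9'); P=cloud(w)
m=(P[...,2]>.05)&(P[...,2]<.062)&(P[...,0]>.43)&(P[...,0]<.48)&(abs(P[...,1]+.01)<.08); print('bar',m.sum(),P[m].min(0),P[m].max(0))
m=(abs(P[...,2]-.077)<.003)&(P[...,0]>.46)&(P[...,0]<.53)&(abs(P[...,1]+.01)<.08); print('panel',m.sum(),P[m].min(0),P[m].max(0))
C=cloud(c)
m=(C[...,2]>.006)&(C[...,2]<.05)&(C[...,0]>.3)&(C[...,0]<.435)&(abs(C[...,1]+.01)<.12); print('pcb',m.sum(),C[m].min(0),C[m].max(0))
m=(abs(P[...,2]-.040)<.004)&(P[...,0]>.51)&(P[...,0]<.66)&(abs(P[...,1]+.01)<.07); print('drive',m.sum(),cv2.minAreaRect(P[m][:,:2].astype(np.float32)),np.percentile(P[m][:,2],[5,50,95]))
cv2.imwrite('pics/w9.png',w['image'][:,:,::-1])
E
```

```text
time_s: 42.52
position: [0.5887, -0.0133, 0.1332]
ee_rot: [1.0, 0.003, 0.005, -0.0]
contact_force: [1.4, 0.1, 0.1]
opening: 0.0735
grasp_force: 0.0
time_s: 43.35
position: [0.4857, -0.0137, 0.1471]
ee_rot: [1.0, 0.003, 0.0, 0.0]
contact_force: [0.2, 0.6, -0.1]
opening: 0.0085
grasp_force: 0.0
time_s: 44.18
position: [0.4153, -0.0142, 0.147]
ee_rot: [1.0, 0.003, 0.0, 0.0]
contact_force: [0.4, 0.5, 0.2]
opening: 0.0006
grasp_force: 0.0
bar 1899 [ 0.44498297 -0.06931002  0.0504088 ] [0.47976691 0.0404448  0.0596245 ]
panel 3893 [ 0.48584793 -0.08999422  0.07402332] [0.50112735 0.0699414  0.07986633]
pcb 673 [ 0.30000663 -0.12924023  0.00601788] [0.42843869 0.10905629 0.02246666]
drive 4983 ((0.5595528483390808, -0.014610471203923225), (0.05900101736187935, 0.05853143334388733), 0.6432443261146545) [0.03850148 0.04005761 0.04137329]
```

View pics/w9.png

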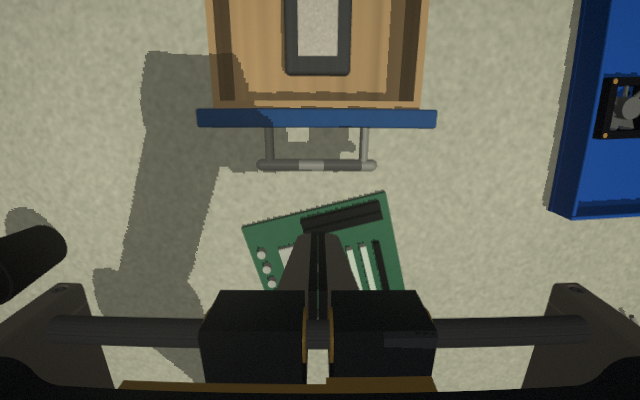

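The drive is flat in the drawer (top z = 0.040). The bar lies along row 165, ahead of the closed fingers. I'll lower the fingers and push.

```bash
python3 -m crank '[[[0,0,0,0.2,0,0,0],[0,0,0,0.4,0,0,0],[0,0,0,0.6,0,0,0],[0,0,0,0.8,0,0,0],[0,0,0,1,0,0,0],[0,0,0,1,0,0,0],[0,0,0,1,0,0,0],[0,0,0,1,0,0,0],[0,0,0,1,0,0,0],[0,0,0,1,0,0,0]]]'
python3 -m crank '[[[0,0.05,0,0.02,0,0,0],[0,0.1,0,0.03,0,0,0],[0,0.15,0,0.03,0,0,0],[0,0.2,0,0.03,0,0,0],[0,0.26,0,0.03,0,0,0],[0,0.32,0,0.03,0,0,0],[0,0.4,0,0.03,0,0,0],[0,0.48,0,0.03,0,0,0],[0,0.56,0,0.03,0,0,0],[0,0.64,0,0.03,0,0,0]]]'
python3 -m crank '[[[0,0.08,0,0,0,0,0],[0,0.16,0,0,0,0,0],[0,0.24,0,0,0,0,0],[0,0.32,0,0,0,0,0],[0,0.4,0,0,0,0,0],[0,0.48,0,0,0,0,0],[0,0.56,0,0,0,0,0],[0,0.64,0,0,0,0,0],[0,0.72,0,0,0,0,0],[0,0.8,0,0,0,0,0]]]'
```

```text
time_s: 45.12
position: [0.4157, -0.0141, 0.0481]
ee_rot: [1.0, 0.003, 0.001, -0.0]
contact_force: [0.4, -0.2, 0.1]
opening: 0.0005
grasp_force: 0.0
time_s: 45.95
position: [0.4796, -0.0139, 0.044]
ee_rot: [1.0, 0.003, -0.0, 0.0]
contact_force: [-1.0, -0.6, 0.5]
opening: 0.0001
grasp_force: 0.7
time_s: 46.78
position: [0.5596, -0.0132, 0.0441]
ee_rot: [1.0, 0.003, 0.0, 0.0]
contact_force: [-0.7, -1.1, 0.0]
opening: 0.0002
grasp_force: 0.7
```

```bash
python3 -m crank '[[[0,0.07,0,0,0,0,0],[0,0.14,0,0,0,0,0],[0,0.2,0,0,0,0,0],[0,0.26,0,0,0,0,0],[0,0.31,0,0,0,0,0],[0,0.35,0,0,0,0,0],[0,0.37,0,0,0,0,0],[0,0.38,0,0,0,0,0],[0,0.39,0,0,0,0,0],[0,0.4,0,0,0,0,0]]]'
python3 -m crank '[[[0,0.01,0,0,0,0,0],[0,0.02,0,0,0,0,0],[0,0.03,0,0,0,0,0],[0,0.03,0,0,0,0,0],[0,0.03,0,0,0,0,0],[0,0.03,0,0,0,0,0],[0,0.03,0,0,0,0,0],[0,0.03,0,0,0,0,0],[0,0.03,0,0,0,0,0],[0,0.03,0,0,0,0,0]]]'
```

```text
time_s: 47.62
position: [0.5987, -0.0128, 0.0441]
ee_rot: [1.0, 0.003, -0.0, -0.0]
contact_force: [-1.1, -1.2, -0.6]
opening: 0.0007
grasp_force: 0.5
time_s: 48.45
position: [0.6019, -0.0129, 0.0441]
ee_rot: [1.0, 0.003, 0.0, -0.0]
contact_force: [-0.2, 0.7, 0.2]
opening: 0.0003
grasp_force: 0.4
```

```bash
for i in 1 2; do python3 -m crank '[[[0,0.01,0,0,0,0,0],[0,0.015,0,0,0,0,0],[0,0.02,0,0,0,0,0],[0,0.02,0,0,0,0,0],[0,0.02,0,0,0,0,0],[0,0.02,0,0,0,0,0],[0,0.02,0,0,0,0,0],[0,0.02,0,0,0,0,0],[0,0.02,0,0,0,0,0],[0,0.02,0,0,0,0,0]]]' | grep -E 'pos|contact'; done; python3 - <<'E'
from h import *
for n in('side','scene','wrist'):
    d=grab(n,n+'10'); P=cloud(d); im=d['image'].astype(int)
    for y in(-.08,-.05,.04,.07):
        k=P[(im[...,2]>im[...,0]*1.6)&(abs(P[...,2]-.077)<.004)&(abs(P[...,1]-y)<.01)&(P[...,0]>.6)&(P[...,0]<.7)]
        if len(k): print(n,y,'panel',k[:,0].min().round(4),k[:,0].max().round(4))
E
```

```text
position: [0.6021, -0.0129, 0.0439]
contact_force: [-6.7, 0.5, 5.6]
position: [0.6022, -0.0129, 0.0437]
contact_force: [-11.2, -0.7, 8.1]
side -0.05 panel 0.6664 0.6664
side 0.04 panel 0.6558 0.6655
side 0.07 panel 0.656 0.6651
scene -0.08 panel 0.6545 0.6612
scene -0.05 panel 0.6537 0.6617
scene 0.04 panel 0.6559 0.661
scene 0.07 panel 0.6553 0.6612
wrist -0.08 panel 0.654 0.6661
wrist -0.05 panel 0.6535 0.6657
wrist 0.04 panel 0.6538 0.6656
wrist 0.07 panel 0.6537 0.6656
```

Hard stop reached (x force rose to 11 N, panel at 0.653–0.667). Backing away and doing a last check.

```bash
python3 -m crank '[[[0,-0.05,0,0,0,0,0],[0,-0.15,0,0,0,0,0],[0,-0.3,0,0,0,0,0],[0,-0.5,0,-0.1,0,0,0],[0,-0.7,0,-0.3,0,0,0],[0,-0.9,0,-0.5,0,0,0],[0,-1,0,-0.8,0,0,0],[0,-1,0,-1,0,0,0],[0,-1,0,-1,0,0,0],[0,-1,0,-1,0,0,0]]]'; python3 - <<'E'
from h import *
s=grab('side','side11');c=grab('scene','scene11');w=grab('wrist','wrist11')
P=cloud(w); im=w['image'].astype(int)
k=P[(im[...,2]>im[...,0]*1.6)&(abs(P[...,2]-.077)<.004)&(abs(P[...,1]+.01)<.06)&(P[...,0]>.6)&(P[...,0]<.7)]; print('panel',np.percentile(k[:,0],[1,99]))
cv2.imwrite('pics/f.png',np.hstack([cv2.resize(c['image'][130:350,120:430,::-1],(400,284)),cv2.resize(s['image'][100:350,190:542,::-1],(400,284))]))
E
```

```text
time_s: 51.1
position: [0.5074, -0.0135, 0.1455]
ee_rot: [1.0, 0.003, 0.002, -0.0]
contact_force: [0.3, -0.6, -0.6]
opening: 0.0006
grasp_force: 0.0
panel [0.65254527 0.66639906]
```

View pics/f.png

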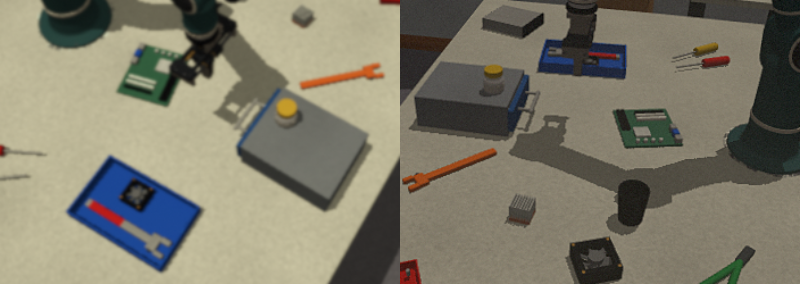

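The drawer is shut at about (265,120). The fan at (138,193) and wrench at (130,228) lie flat in the tray. The jar, cup and heat sink are all standing.

```bash
python3 -c "
from station import ctrl
print(ctrl.close_job())"
```

```text
the job is handed in; nothing more can be done
None
```

I handed the job in at about 51 s: the wrench and fan lie flat side by side in the tray, the drive is on the drawer floor label up, the drawer is shut against its stop, and the heat sink, cup and jar are still standing.

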